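# Unpile the small skeleton parts into their dishes

## Robot

A 7-joint arm with a two-finger parallel gripper is mounted at the origin on the work surface. World frame = base frame: x ahead of the robot, y to its left, z up, the work surface at z = 0. Lengths are in m, angles in rad, forces in N, time in s.
With the tool pointing down it reaches from about 0.4 to 0.9 m from the base axis. Payload 5.5 kg.
Tool frame: the origin (TCP) lies at the very end of the fingers, on their centre line; the grasp point (between the pads) lies 19 mm behind it; z points along the fingers, y is the line along which they close (so a half turn about z gives the same grasp; the last joint's range is limited). The gripper opens to 92 mm and grips with 3 to 60 N. Pads are 19 mm wide; open, the fingers measure 130 mm over their backs; the gripper's body (75 mm by 190 mm) begins 47 mm behind the grasp point.
Start: joints at [-0.955, 0.501, -0.427, 1.55, 0.221, 1.138, -0.21], TCP at [0.225, 0.61, 0.227] pointing down, gripper open.
Joint ranges: [-2.88, 2.88], [-0.31, 2.03], [-1.54, 1.56], [0.2, 2.42], [-1.41, 4.55], [0.19, 2.02], [-2.57, 2.57]. Speed limits (rad/s): [2.57, 2.57, 3.14, 3.14, 3.14, 3.14, 3.14].

## Interface

Orientations are given as a 3x3 rotation matrix whose columns are the frame's x, y, z axes.
In Python, from rig import * gives the robot as it stands. Calls block until the motion is done:
- movep(position, orientation): joint-space move of the TCP to a pose.
- move_straight(position, rate=0.15, frame=None, until_force=None): straight line of the TCP; frame=None keeps the orientation; rate is the mean speed in m/s. With until_force (N) it stops when the force on the tool has changed by that much, and returns True; else False.
- move_joints(angles): joint-space move.
- set_gripper(opening, grasp_force=None): finger opening in m; grasp_force is the grip in N (None keeps the last); returns when the fingers have stopped.
- wait(seconds).
- ik(position, orientation): joint angles nearest the present ones, or None.
- read_state(): the state.
- read_camera(name): name is "side" or "top"; returns a dict with "pixels" (420x560x3 uint8, blue, green, red), "fov_y" (degrees; the focal length in pixels is half the picture's height over the tangent of half this angle, whatever the lens; pixels are square), "cx", "cy" (the principal point, pixels), "R" (3x3) and "t" (3): a world point X has camera coordinates R X + t. Camera axes: x right, y down, z forward; pixel columns grow to the right and rows downward; lengths in m; the calibration is good to about 2 mm. A picture is of the moment at which its call begins. There is no depth.
A pose or a line that the arm cannot do raises PlanningError and nothing moves.
- hand_in(): hands the job in; it is judged then, once.
Trained networks look in the newest picture that a camera, given by its name, has taken for a name from the list of things; names that differ only in an ending like _2 or _b are one class to them, and where a whole thing is asked for, a point or a joint stands for the part that bears it (a point fixed in the world has none). Each returns a list of dicts, best first, with "confidence" (0 to 1); they miss things now and then, are a little off and sometimes report something else, mostly with a low value. They report only what shows in the picture. A call takes as long as a camera call. They do not tell look-alikes from the thing itself.
- recognise(camera, name): "centre" ([row, column] in pixels, amid what is visible of it).
The state is a dict: "t": time; "joints": joint angles; "joint_velocities": joint speeds; "tau": joint torques, N m; "eef_pos": TCP position; "orientation": TCP orientation; "ft_force": force on the tool from outside, world axes, zero at the start; "moment": the same for the moment, N m; "finger_gap": finger opening in m; "finger_force": force on a finger pad.
Only numpy, scipy, OpenCV 4.12 (cv2) and the standard library are available. Lean on these libraries where they do the work, as an engineer would, in place of code of your own. Each camera call takes 0.05 s, during which the arm holds its last target. There are 200 camera calls.

## Task

Take the pile of parts on the cabinet shelf apart from the top down and set each part, flat and in the middle, in its own dish before taking the next: the small rubber stopper in the small round dish, the patella in the three-cornered dish, the large rubber stopper in the large round dish and the vertebra body in the square dish. Set the parts down rather than dropping them, let none topple over, and leave the scapula where it lies.

Things in the scene. Friction and masses are not known exactly. Their poses are not given: they have to be found in the camera images.
- small_stopper: Small grey rubber joint stopper, a plain upright cylinder 28 mm in diameter and 24 mm high; at the start it is the top of the pile, standing on the patella. Origin: centre of its underside; z up along its axis. Free to move, about 20 g.
- patella: Bone-white resin kneecap lying flat, second from the top of the pile: round, 42 mm across, with a blunt point reaching 28 mm from the origin towards +x; 22 mm high, flat below, flat top 35 mm across. Side upright to 15 mm above the underside, then sloping in. Grip across y (42 mm). Origin: centre of the round part's underside; z up. About 40 g.
- large_stopper: Large grey rubber joint stopper, a plain upright cylinder 56 mm in diameter and 26 mm high; third from the top of the pile, resting on the body of the vertebra. Origin: centre of its underside; z up along its axis. About 80 g.
- vertebra: Cream plastic lumbar vertebra, foot of the pile: flat-ended body 30 mm high, 38 mm in x, 50 mm in y with round ends; grip it there, across y. Arch to +x, 9 to 25 mm above the underside: side processes out to y = +-44 at x = 23 to 39 mm, rear process to x = 66 mm. In its dish it may face any way, the processes passing over the rim. Origin: centre of the body's underside; z up. 90 g.
- small_round_dish: Fixed low white plastic dish; floor 3 mm and top of rim 6 mm above the shelf, rim 4 mm thick. Round, 48 mm across inside, 56 mm outside: the place of the small stopper. Origin: its centre at shelf height; z up.
- triangle_dish: Fixed low white plastic dish; floor 3 mm and top of rim 6 mm above the shelf, rim 4 mm thick. Triangular with three equal sides, each inner side 32 mm from the centre, corners about 64 mm from it (one corner towards +x), open slits at the corners: the place of the patella, which may face any way in it. Origin: its centre at shelf height; z up.
- large_round_dish: Fixed low white plastic dish; floor 3 mm and top of rim 6 mm above the shelf, rim 4 mm thick. Round, 76 mm across inside, 84 mm outside: the place of the large stopper. Origin: its centre at shelf height; z up.
- square_dish: Fixed low white plastic dish; floor 3 mm and top of rim 6 mm above the shelf, rim 4 mm thick. Square, 70 mm across inside, 78 mm outside: the place of the vertebra's body. Origin: its centre at shelf height; z up.
- scapula: Cream plastic shoulder blade lying flat among the dishes, a rough triangle about 145 mm long in x and 80 to 105 mm wide in y, up to 23 mm high at its ridge. Loose, not part of the job: leave it alone. Origin: about its middle, at shelf height; z up.
Not all that is in view belongs to the job. Leave any red look-alike of the patella alone.

How it is judged:
By the outcome, as a careful person would: the job done as asked, in the order asked, and still so for the second after the job is handed in, with the robot touching nothing.
It also fails if it takes over 128 s, if anything falls off the work surface, if the arm or the gripper's body presses on something with over 40 N, if the wrist force passes 120 N, or if a joint passes its speed limit or range.

## Working session

There is one attempt and no reset: what is moved stays moved. The work goes in short steps, each a Python script; the robot and the scene stay as the last script left them, time stands still between calls to the robot, and variables do not carry over. Pictures are saved under pics/ and viewed, at most 14 in all, crops included, and the job is handed in when it is done.

```bash
mkdir -p pics; ls; python3 - <<'E'
from rig import *
import cv2,numpy as np
for c in ("side","top"):
    k=read_camera(c); cv2.imwrite(f"pics/{c}0.png",k["pixels"])
    print(c,k["fov_y"],k["cx"],k["cy"],np.round(k["R"],4).tolist(),np.round(k["t"],4).tolist(), "campos",np.round(-np.array(k["R"]).T@k["t"],3))
    for n in "small_stopper patella large_stopper vertebra small_round_dish triangle_dish large_round_dish square_dish scapula".split():
        print(n,[(np.round(d["centre"],1).tolist(),round(d["confidence"],2)) for d in recognise(c,n)])
E
```

```text
pics
side 46.19463996250916 275.275500761368 222.9156784434835 [[0.8102, -0.5862, -0.0065], [-0.3109, -0.4203, -0.8525], [0.497, 0.6926, -0.5228]] [-0.429, 0.1874, 0.7835] campos [ 0.016 -0.715  0.567]
small_stopper []
patella [([356.6, 268.6], 0.83), ([295.6, 272.8], 0.82), ([375.8, 340.5], 0.66), ([306.3, 305.5], 0.55)]
large_stopper [([322.6, 309.9], 0.84)]
vertebra [([328.5, 316.7], 0.92), ([187.4, 260.8], 0.41)]
small_round_dish [([236.5, 252.2], 0.78)]
triangle_dish [([267.4, 382.4], 0.58)]
large_round_dish [([186.7, 257.9], 0.95), ([265.8, 382.2], 0.73)]
square_dish [([201.8, 169.0], 0.82)]
scapula [([213.2, 312.1], 0.82)]
top 51.48698122624635 275.9018913441992 210.71335039313408 [[-0.0072, -1.0, -0.005], [-0.9985, 0.0075, -0.055], [0.055, 0.0046, -0.9985]] [-0.0356, 0.4737, 1.0075] campos [ 0.417 -0.044  1.032]
small_stopper [([241.7, 377.5], 0.64)]
patella [([241.4, 330.2], 0.86), ([249.9, 416.6], 0.81), ([248.2, 374.3], 0.71), ([146.5, 349.8], 0.69), ([279.5, 381.3], 0.57)]
large_stopper [([238.0, 370.0], 0.62), ([243.4, 155.6], 0.59)]
vertebra [([228.2, 367.4], 0.81)]
small_round_dish [([205.4, 253.9], 0.89)]
triangle_dish [([146.0, 347.5], 0.74)]
large_round_dish [([149.9, 177.3], 0.55)]
square_dish [([244.3, 155.8], 0.85)]
scapula [([142.6, 261.7], 0.85)]
```

View pics/side0.png

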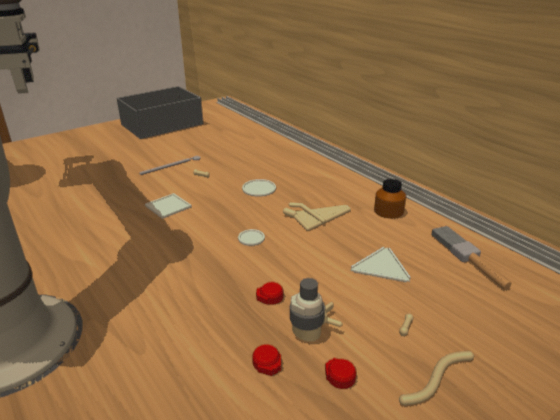

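View pics/top0.png

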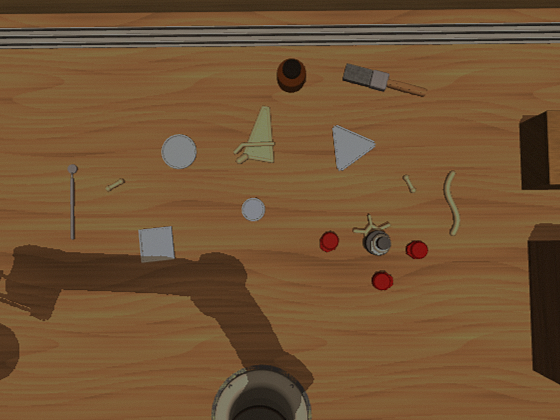

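The side view shows the pile at about (312,309) with three red decoys around it. The top view shows the pile at (242,377), the square dish at (244,157), the large round dish at (152,179), the small round dish at (209,253) and the triangle at (147,352). Next I'll measure the dishes and zoom in on the pile.

```bash
cat > h.py <<'E'
import cv2,numpy as np
from rig import *
def f(k): return k["pixels"].shape[0]/2/np.tan(np.radians(k["fov_y"])/2)
def world(k,uv,z):
    "pixels (col,row) -> points on the plane at height z"
    uv=np.atleast_2d(uv).astype(float); R=np.array(k["R"]); t=np.array(k["t"])
    d=np.c_[(uv[:,0]-k["cx"])/f(k),(uv[:,1]-k["cy"])/f(k),np.ones(len(uv))]@R
    c=-R.T@t
    return c+d*((z-c[2])/d[:,2])[:,None]
def proj(k,X):
    p=np.atleast_2d(X)@np.array(k["R"]).T+k["t"]
    return np.c_[p[:,0]/p[:,2]*f(k)+k["cx"],p[:,1]/p[:,2]*f(k)+k["cy"]]
E
cat > dishes.py <<'E'
from h import *
seeds={"top":dict(small=(253,209),tri=(352,147),large=(179,152),square=(157,244)),"side":dict(small=(252,237),tri=(382,266),large=(259,188),square=(169,206))}
K={}
for c in seeds:
    k=K[c]=read_camera(c); hsv=cv2.cvtColor(k["pixels"],cv2.COLOR_BGR2HSV)
    m=(hsv[...,1]<75).astype(np.uint8)
    n,L,st,ce=cv2.connectedComponentsWithStats(m,connectivity=4)
    for name,s in seeds[c].items():
        l=L[s[1],s[0]]
        if l==0: print(c,name,"miss",hsv[s[1],s[0]]);continue
        cn=max(cv2.findContours((L==l).astype(np.uint8),cv2.RETR_EXTERNAL,cv2.CHAIN_APPROX_NONE)[0],key=len)[:,0]
        w=(world(k,cn,.005)[:,:2]*1000).astype(np.float32)
        if name=="tri":
            _,T=cv2.minEnclosingTriangle(w[:,None]); T=T[:,0]
            print(c,name,T.mean(0).round(1),"corners",np.round(T-T.mean(0)).tolist())
        else:
            print(c,name,"rect",np.round(sum(map(lambda a:list(np.atleast_1d(a)),cv2.minAreaRect(w)),[]),1),"ell",np.round(cv2.fitEllipse(w)[0],1))
np_=[]
a=cv2.resize(K["top"]["pixels"][200:300,310:435],None,fx=4,fy=4,interpolation=cv2.INTER_CUBIC)
b=cv2.resize(K["side"]["pixels"][272:347,265:360],None,fx=5.333,fy=5.333,interpolation=cv2.INTER_CUBIC)
cv2.imwrite("pics/pile_top.png",a);cv2.imwrite("pics/pile_side.png",b)
E
python3 dishes.py
```

```text
top small rect [478.3  16.2  54.4  52.1  89.6] ell [478.3  15.2]
top tri [ 626.2 -214.5] corners [[59.0, 42.0], [7.0, -72.0], [-66.0, 30.0]]
top large rect [617.9 191.5  82.8  82.2  63. ] ell [617.8 191.9]
top square rect [398.  243.9  76.9  79.4   5.9] ell [398.1 243.7]
side small rect [478.1  15.4  57.4  54.5  53.6] ell [477.1  14.4]
side tri [ 624.2 -216.6] corners [[61.0, 44.0], [7.0, -75.0], [-68.0, 31.0]]
side large rect [617.4 192.3  86.1  81.9  53.4] ell [617.  190.8]
side square rect [396.4 243.1  81.3  84.7   5.3] ell [395.9 242.6]
```

View pics/pile_top.png

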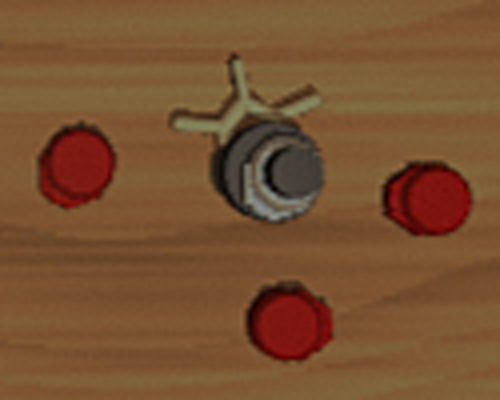

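View pics/pile_side.png

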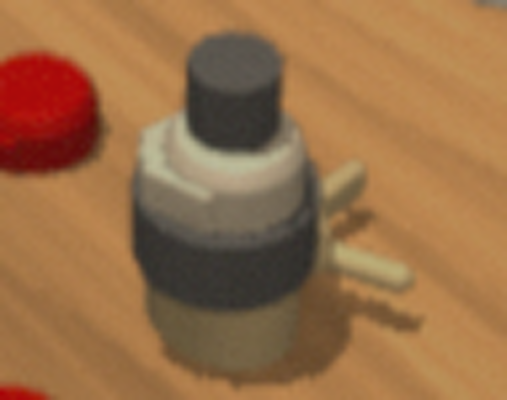

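The dishes are located, and the two cameras agree within about 2 mm. In the pile crops, the small stopper's top centre is at about (384.3,242.5) in the top view and (309.4,283.6) in the side view. The patella's blunt point faces -x,+y, and the vertebra's arch faces +x.

```bash
cat >> h.py <<'E'
def down(a):
    "tool down, closing line at world angle a (deg)"
    a=np.radians(a); c,s=np.cos(a),np.sin(a)
    return np.array([[-s,c,0],[c,s,0],[0,0,-1.]])
def orient(p,a):
    "of a and a+180 the one nearest in joints"
    q0=np.array(read_state()["joints"]); best=None
    for b in (a,a+180):
        q=ik(list(p),down(b))
        if q is not None and (best is None or np.abs(q-q0).max()<best[0]): best=(np.abs(q-q0).max(),b)
    return down(best[1])
def S(msg):
    s=read_state(); print(msg,"t",round(s["t"],2),"gap",round(s["finger_gap"],4),"ff",np.round(s["finger_force"],1),"F",np.round(s["ft_force"],1),"p",np.round(s["eef_pos"],4))
def pick(xy,ztcp,a,opening,force,hover=.2):
    p=[*xy,hover]; movep(p,orient(p,a)); set_gripper(opening)
    move_straight([*xy,ztcp+.03],.2); hit=move_straight([*xy,ztcp],.06,until_force=6)
    S(f"down hit={hit}"); set_gripper(.0,force); S("gripped")
    move_straight([*xy,ztcp+.03],.08); move_straight([*xy,hover],.2); S("up")
def place(xy,zexp,a,opening,hover=.2):
    "zexp: expected TCP height at touch-down"
    p=[*xy,hover]; movep(p,orient(p,a)); move_straight([*xy,zexp+.02],.2); wait(.2)
    hit=move_straight([*xy,zexp-.003],.02,until_force=1.5); S(f"set hit={hit}")
    set_gripper(opening); S("open"); wait(.2)
    z=read_state()["eef_pos"][2]
    move_straight([*xy,z+.05],.08); move_straight([*xy,hover],.25)
E
python3 - <<'E'
from h import *
kt=read_camera("top");ks=read_camera("side")
pt,ps=world(kt,(384.25,242.5),.102)[0],world(ks,(309.4,283.6),.102)[0]
print(pt,ps)
# decoys / vertebra rear-process tip, and body underside look
print(world(kt,(310+235/4,200+60/4),.017),world(kt,[(310+78/4,200+160/4),(310+432/4,200+198/4),(310+288/4,200+325/4)],.022))
E
```

```text
[ 0.39905679 -0.26950963  0.102     ] [ 0.3970951  -0.27154185  0.102     ]
[[ 0.46156192 -0.25540627  0.017     ]] [[ 0.40415782 -0.16260687  0.022     ]
 [ 0.38083166 -0.36636727  0.022     ]
 [ 0.30867551 -0.28190945  0.022     ]]
```

```bash
python3 - <<'E'
from h import *
pick((.398,-.2705),.0835,90,.06,8)
place((.4778,.0155),.0085,90,.05)
kt=read_camera("top");ks=read_camera("side")
cv2.imwrite("pics/t1.png",np.vstack([cv2.resize(kt["pixels"][200:275,320:420],None,fx=4,fy=4,interpolation=cv2.INTER_CUBIC),
 cv2.resize(kt["pixels"][180:230,203:303],None,fx=4,fy=4,interpolation=cv2.INTER_CUBIC)]))
cv2.imwrite("pics/s1.png",cv2.resize(ks["pixels"][220:345,220:360],None,fx=4.5,fy=4.5,interpolation=cv2.INTER_CUBIC))
E
```

```text
down hit=False t 6.29 gap 0.0599 ff 0.0 F [-0.  -0.8  0.1] p [ 0.3978 -0.2706  0.0833]
gripped t 6.91 gap 0.0273 ff 8.0 F [-0.2 -0.1  1.1] p [ 0.3981 -0.2705  0.0836]
up t 8.02 gap 0.0272 ff 8.0 F [-0.7  0.2 -0.6] p [ 0.3978 -0.2698  0.1993]
set hit=True t 11.28 gap 0.0276 ff 8.0 F [ 0.9 -0.3  1.5] p [0.4776 0.0154 0.0083]
open t 11.88 gap 0.0497 ff 0.0 F [0.2 0.4 0.6] p [0.477  0.0155 0.0081]
```

View pics/t1.png

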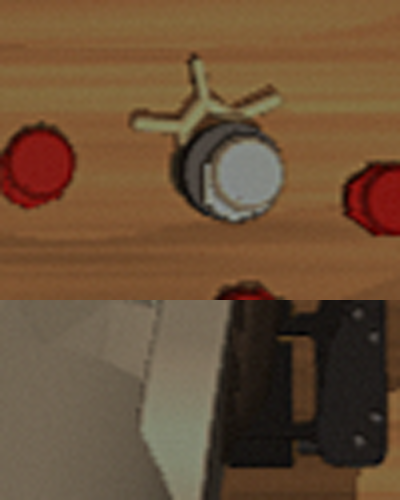

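View pics/s1.png

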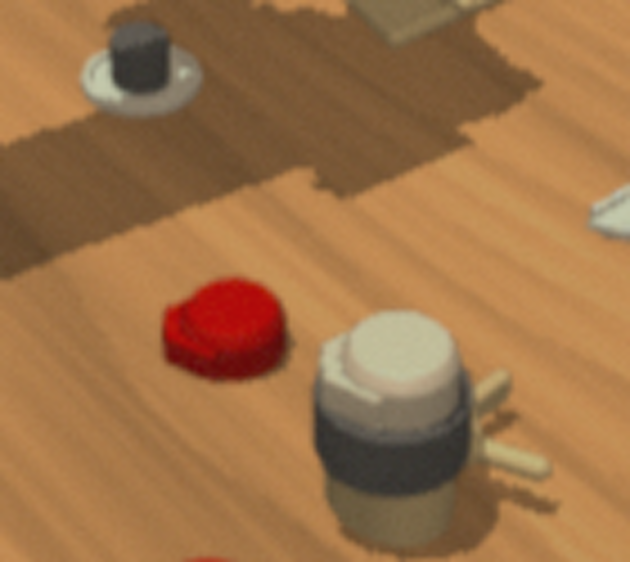

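The small stopper stands centred in its dish in the side view, and the patella is undisturbed: its top is at (382,243) in the top view and (309.6,297) in the side view. I'll fit the patella's yaw by silhouette.

```bash
cat > pat.py <<'E'
from h import *
from scipy.optimize import differential_evolution
U=4
th=np.linspace(0,2*np.pi,60)
def ring(r): return np.c_[r*np.cos(th),r*np.sin(th)]
def model(x,y,a,z0):
    hw=5
    lo=np.vstack([ring(.021),[[.028,hw/1e3],[.028,-hw/1e3]]]); hi=ring(.0175)
    c,s=np.cos(a),np.sin(a); M=np.array([[c,s],[-s,c]])
    P=[np.c_[q@M+[x,y],np.full(len(q),z0+z)] for q,z in((lo,.0),(lo,.015),(hi,.022))]
    return np.vstack(P)
def fit(z0,xy,cams,save=None):
    ms={}
    for c in cams:
        k=read_camera(c); im=cv2.resize(k["pixels"],None,fx=U,fy=U,interpolation=cv2.INTER_CUBIC)
        u0=(proj(k,[*xy,z0+.011])[0]*U).astype(int); sl=(slice(u0[1]-110,u0[1]+110),slice(u0[0]-110,u0[0]+110))
        im=im[sl]; h=cv2.cvtColor(im,cv2.COLOR_BGR2HSV); m=((h[...,2]>100)&(h[...,1]<75)).astype(np.uint8)
        n,L,st,_=cv2.connectedComponentsWithStats(m); l=1+np.argmin([np.hypot(*(np.argwhere(L==i).mean(0)-110)) if st[i,4]>800 else 1e9 for i in range(1,n)])
        ms[c]=(k,u0-110,(L==l).astype(np.uint8),im)
    def render(p,c):
        k,o,m,_=ms[c]; q=((proj(k,model(*p,z0))+.5)*U-.5-o).astype(np.float32)
        r=np.zeros_like(m); cv2.fillConvexPoly(r,cv2.convexHull(q).astype(int),1); return r
    def cost(p): 
        s=0
        for c in ms:
            r=render(p,c); m=ms[c][2]; s-=(r&m).sum()/(r|m).sum()
        return s
    out=differential_evolution(cost,[(xy[0]-.012,xy[0]+.012),(xy[1]-.012,xy[1]+.012),(-np.pi,np.pi)],seed=1,maxiter=60,polish=False)
    print(cams,"xy",out.x[:2].round(4),"yaw",np.degrees(out.x[2]).round(1),"iou",-out.fun/len(cams))
    if save:
        v=[]
        for c in ms:
            im=ms[c][3].copy(); 
            for g,col in((ms[c][2],(0,255,0)),(render(out.x,c),(255,0,255))): cv2.drawContours(im,cv2.findContours(g,0,1)[0],-1,col,1)
            v.append(cv2.resize(im,None,fx=1.7,fy=1.7))
        cv2.imwrite(save,np.hstack(v))
    return out.x
if __name__=="__main__":
    kt=read_camera("top");ks=read_camera("side")
    print(world(kt,(382,243.25),.078),world(ks,(309.6,297.1),.078))
    xy=world(kt,(382,243.25),.078)[0,:2]
    fit(.056,xy,["top"]); fit(.056,xy,["side"]); fit(.056,xy,["top","side"],"pics/pfit.png")
E
python3 pat.py
```

```text
[[ 0.39699039 -0.27039853  0.078     ]] [[ 0.39625768 -0.27417198  0.078     ]]
['top'] xy [ 0.3952 -0.2718] yaw 140.1 iou 0.7851825593761078
['side'] xy [ 0.3957 -0.271 ] yaw 144.5 iou 0.9291742799965196
['top', 'side'] xy [ 0.3959 -0.2716] yaw 142.5 iou 0.8551312129682525
```

View pics/pfit.png

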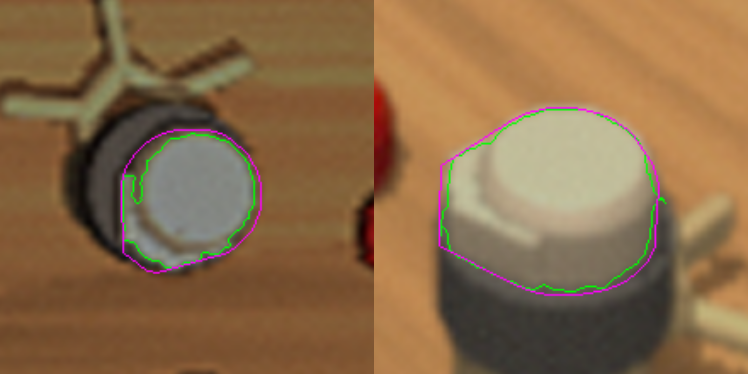

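The fit agrees with the picture: patella at (0.3957, -0.2716), yaw about 143°. I'll pick it and set it in the triangle.

```bash
python3 - <<'E'
from h import *
pick((.3957,-.2716),.0615,53,.07,12)
place((.625,-.2155),.0085,65.5,.062)
kt=read_camera("top");ks=read_camera("side")
R=lambda i,s:cv2.resize(i,s,interpolation=cv2.INTER_CUBIC)
cv2.imwrite("pics/v2.png",np.vstack([R(kt["pixels"][200:270,330:410],(400,350))]))
cv2.imwrite("pics/s2.png",R(ks["pixels"][225:345,265:425],(720,540)))
E
```

```text
down hit=False t 17.02 gap 0.0698 ff 0.0 F [ 0.8 -0.3 -0.8] p [ 0.3955 -0.2718  0.0614]
gripped t 17.6 gap 0.0418 ff 12.0 F [0.7 0.4 2.1] p [ 0.3959 -0.2715  0.0616]
up t 18.82 gap 0.0418 ff 12.0 F [ 0.2 -1.2 -1. ] p [ 0.3954 -0.2707  0.1991]
set hit=True t 21.87 gap 0.0418 ff 12.0 F [0.6 0.2 4.2] p [ 0.6248 -0.2155  0.0086]
open t 22.43 gap 0.0619 ff 0.0 F [-0.  -0.3  0.7] p [ 0.6239 -0.2149  0.0076]
```

View pics/v2.png

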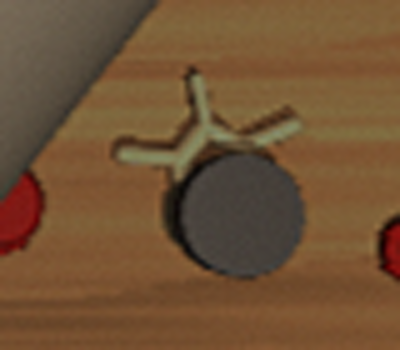

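View pics/s2.png

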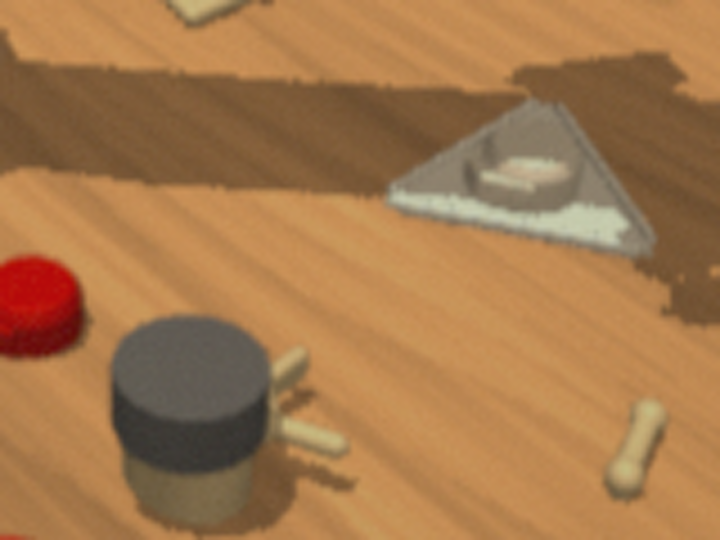

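The patella lies flat and central in the triangle. The large stopper's top is centred at about (378,242.6) in the top view and (307.4,306.7) in the side view. The vertebra's process tips are at (354,230), (388.6,224.4) and (368,214.4).

```bash
python3 - <<'E'
from h import *
kt=read_camera("top");ks=read_camera("side")
pt,ps=world(kt,(377.9,242.4),.056)[0],world(ks,(307.2,306.6),.056)[0]; print(pt,ps)
w=world(kt,[(354,230),(388.6,224.4),(368,214.4)],.02)[:,:2]
d=w[0]-w[1]; print(np.linalg.norm(d)); d/=np.linalg.norm(d); ya=np.degrees(np.arctan2(d[1],d[0])); x=np.array([d[1],-d[0]])
m=(w[0]+w[1])/2; print("y angle",ya,"centre from sides",m-.031*x,"from tip",w[2]-.066*x)
E
```

```text
[ 0.39848104 -0.26652181  0.056     ] [ 0.39600663 -0.26964679  0.056     ]
0.08136828999603629
y angle 98.76341046303095 centre from sides [ 0.40242675 -0.26488273] from tip [ 0.39760953 -0.26312181]
```

```bash
python3 - <<'E'
from h import *
pick((.3973,-.268),.0355,98.8,.082,15)
place((.6177,.1915),.0085,98.8,.08)
kt=read_camera("top");ks=read_camera("side")
R=lambda i,s:cv2.resize(i,s,interpolation=cv2.INTER_CUBIC)
cv2.imwrite("pics/v3.png",np.hstack([R(kt["pixels"][200:270,330:410],(400,350)),R(ks["pixels"][275:345,270:350],(400,350))]))
cv2.imwrite("pics/s3.png",R(ks["pixels"][140:260,190:330],(560,480)))
E
```

```text
down hit=False t 27.29 gap 0.0821 ff 0.0 F [ 0.2 -0.1  0.1] p [ 0.397  -0.2682  0.0353]
gripped t 27.83 gap 0.0555 ff 15.0 F [-0.6  0.3  2.3] p [ 0.3975 -0.2679  0.0357]
up t 29.18 gap 0.0554 ff 15.0 F [-0.5  0.4 -1.8] p [ 0.3967 -0.2672  0.199 ]
set hit=True t 33.15 gap 0.0557 ff 15.0 F [-0.5  0.8  4.3] p [0.6175 0.1914 0.0086]
open t 33.77 gap 0.0802 ff 0.0 F [-0.6 -0.   0.4] p [0.6164 0.1913 0.0076]
```

View pics/v3.png

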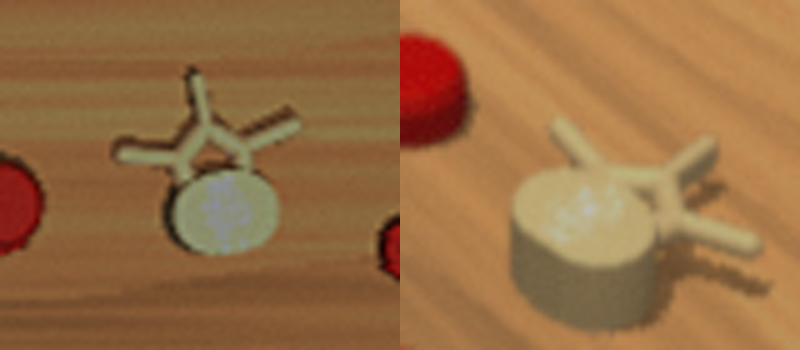

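View pics/s3.png

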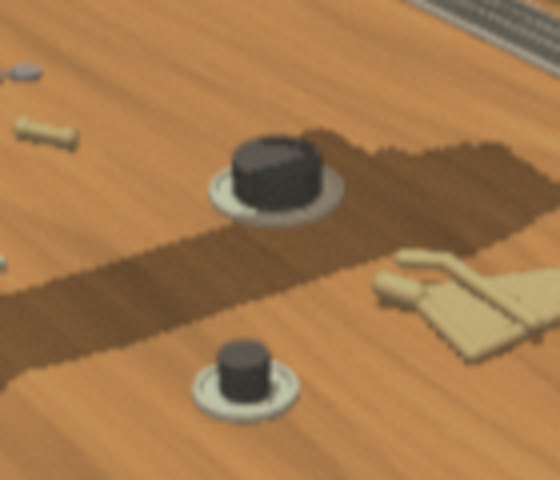

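Both stoppers stand centred in their dishes. The vertebra's top is centred at about (374.9,242.3) in the top view and (306.3,318.3) in the side view, with its closing line about 98° from x.

```bash
python3 - <<'E'
from h import *
kt=read_camera("top");ks=read_camera("side")
a,b=world(kt,(374.6,242.0),.03)[0],world(ks,(306.1,318.1),.03)[0]; print(a,b)
xy=(a+b)[:2]/2
pick(xy,.0055,98.5,.08,20)
place((.397,.2435),.0085,95.6,.075)
s=read_state()["eef_pos"]; move_straight([.55,.0,.25],.25)
kt=read_camera("top");ks=read_camera("side")
R=lambda i,s:cv2.resize(i,s,interpolation=cv2.INTER_CUBIC)
cv2.imwrite("pics/f_t.png",R(kt["pixels"][120:290,120:400],(790,480)))
cv2.imwrite("pics/f_s.png",R(ks["pixels"][160:310,130:430],(800,400)))
S("end")
E
```

```text
[ 0.39894972 -0.26491908  0.03      ] [ 0.39672601 -0.26712852  0.03      ]
down hit=False t 39.35 gap 0.0803 ff 0.0 F [-0.  -0.6 -0.3] p [ 0.3975 -0.2662  0.0053]
gripped t 39.94 gap 0.0496 ff 20.0 F [-0.7  0.7  1.8] p [ 0.398  -0.266   0.0056]
up t 41.44 gap 0.0494 ff 20.0 F [ 0.7  0.5 -0.8] p [ 0.3972 -0.2653  0.199 ]
set hit=True t 45.38 gap 0.0495 ff 20.0 F [ 0.7 -0.6  3.7] p [0.3969 0.2434 0.0095]
open t 46.01 gap 0.075 ff 0.0 F [ 0.3 -0.9  1.3] p [0.3962 0.2431 0.0092]
end t 49.12 gap 0.0749 ff 0.0 F [-0.9  0.8  0.1] p [0.5494 0.0014 0.2495]
```

View pics/f_t.png

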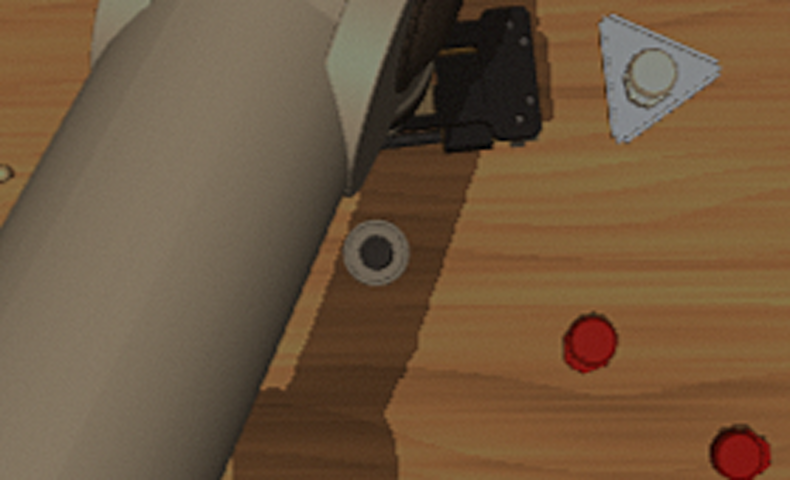

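View pics/f_s.png

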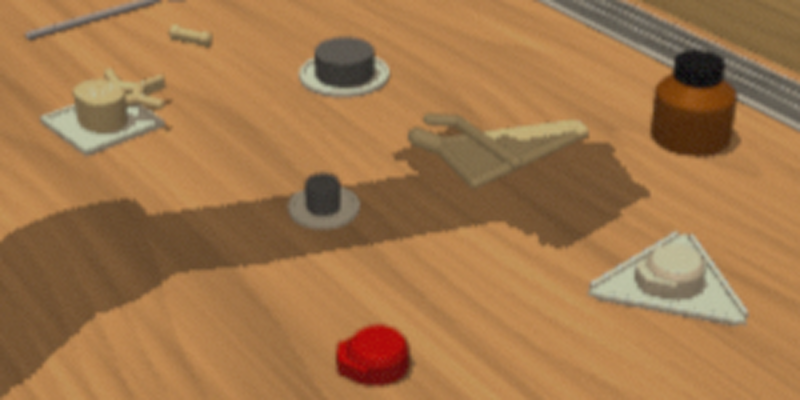

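The four parts sit in their dishes in the side view, but the arm hides the square dish from the top camera. I'll move aside for one last check.

```bash
python3 - <<'E'
from h import *
p=[.45,-.33,.25]; movep(p,orient(p,95)); wait(.3)
kt=read_camera("top");ks=read_camera("side")
R=lambda i,s:cv2.resize(i,s,interpolation=cv2.INTER_CUBIC)
o=[]
for (x,y),r,h in (((.397,.243),.035,.033),((.6177,.1915),.038,.029),((.4778,.0155),.024,.027),((.625,-.2155),.032,.025)):
    row=[]
    for k in(kt,ks):
        c=proj(k,[x,y,.01])[0].astype(int); row.append(R(k["pixels"][c[1]-28:c[1]+28,c[0]-28:c[0]+28],(200,200)))
    o.append(np.vstack(row))
cv2.imwrite("pics/last.png",np.hstack(o)); S("")
E
```

```text
t 50.82 gap 0.0751 ff 0.0 F [ 0.  -0.2  0.3] p [ 0.4503 -0.3295  0.25  ]
```

View pics/last.png

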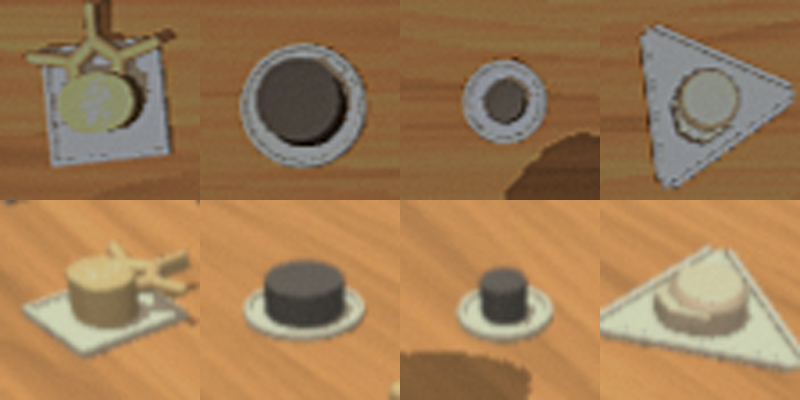

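```bash
python3 -c "
from rig import *
print(hand_in())"
```

```text
the job is handed in; nothing more can be done
None
```

I took the pile apart from the top down and set each of the four parts flat and central in its own dish. I left the scapula and the red look-alikes alone, and handed the job in at about 51 s.

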